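# Seat the airtight lid of the bean tub

### The job

The lid of the large rectangular coffee-bean tub is only sitting loosely on its rubber gasket, standing proud of the rim. Press it down around its edge, corner by corner, firmly but without leaning hard on it, until it is fully home and level all round. Leave the two other bean containers (the round canister and the small square tub) where they stand.

Things in the scene. Friction and masses are not known exactly. Their poses are not given: they have to be found in the camera images.
- tub: Large clear rectangular bean tub, 170 x 130 mm, fixed. Origin: centre of its underside; x along the long side, z up. White rim 184 x 144 mm, its flat top 120 mm up. On it a black gasket stands 10 mm proud, in four corner quarters that carry the lid 82 mm (x), 62 mm (y) from the centre. Each sinks under about 14 N and stays down, no spring-back; the rim stops the lid.
- lid: Its loose rigid white lid, 184 x 144 x 8 mm, low bar handle (10 mm high) mid-top, plug 22 mm deep in the mouth. Origin: centre of the flange's underside (top +8 mm), axes as the tub's. Starts level 130 mm above the tub's origin; seated: 120 mm. Press the top 78 mm (x), 58 mm (y) from the centre, 15 to 25 N at each corner; the one diagonally across may rise 10 mm meanwhile. Cracks at 80 N.
- canister: Bystander: a round clear bean canister, already closed, 104 mm in diameter (lid 112 mm), 153 mm tall with its knob. Loose. Origin: centre of the underside.
- small_tub: Bystander: a small square clear bean tub, already closed, 100 mm wide (lid 110 mm), 112 mm tall with its handle. Loose. Origin: centre of the underside.
There are look-alikes about, which are no part of the job. There is more than one size of the lid; the one meant has the size given above.

How it is judged:
By the outcome, as a careful person would: the job done as asked, in the order asked, and still so for the second after the job is handed in, with the robot touching nothing.
It also fails if it takes over 48 s, if anything falls off the work surface, if the arm or the gripper's body presses on something with over 40 N, if the wrist force passes 120 N, or if a joint passes its speed limit or range.

### The arm

A 6-joint arm with a two-finger parallel gripper is mounted at the origin on the work surface. World frame = base frame: x ahead of the robot, y to its left, z up, the work surface at z = 0. Lengths are in mm, angles in rad, forces in N, time in s.
With the tool pointing down it reaches from about 350 to 975 mm from the base axis. Payload 7.1 kg.
Tool frame: the origin (TCP) lies midway between the tips of the shut fingers; the grasp point (between the pads) lies 19 mm behind it; z points along the fingers, y is the line along which they close (so a half turn about z gives the same grasp; the last joint's range is limited). The gripper opens to 88 mm and grips with 3 to 60 N. Pads are 20 mm wide; open, the fingers measure 115 mm over their backs; the gripper's body (75 mm by 178 mm) begins 61 mm behind the grasp point.
Start: joints at [-1.242, 0.423, 1.63, -0, 1.089, -0.019], TCP at [213.036, -587.555, 222.675] pointing down, gripper open.
Joint ranges: [-3, 3], [-0.9, 2.11], [0.09, 2.58], [-1.31, 4.45], [0.11, 2.69], [-2.54, 2.54]. Speed limits (rad/s): [2.39, 2.39, 3.01, 3.14, 3.14, 3.14].

### API

Orientations are given as a rotation vector (axis times angle).
In Python, from workcell import ctrl gives the robot as it stands. The module is installed in compiled form; this text tells all that it offers.
- The arm moves only by the tool servo_tool, never from a script. Its argument "increments" is a list of rows, each a list of 7 numbers: the shift along the world's x, y, z in cm, then the turn, a rotation vector about the world's x, y, z in degrees, then the opening, from -1 (shut) to 1 (fully open). A call has 1 to 20 rows; each row is the pose to reach, as a shift and turn from the pose commanded when the call began; what a row does not reach only later rows make up. A row lasts 1/12 s, in which the tool goes at most 41.7 mm and 7.16 degrees, less where a joint would pass 70% of its speed; a pose out of reach is approached as far as the arm can. A call with a gripper value outside its range is refused whole. The fingers move at their own pace and stop on an object; the grip force is fixed at half the most. Time passes only in rows, so rows that repeat a pose let the fingers close. It gives the time, the measured TCP pose, the force, the opening and the grip force at its end, in the units of the state.
- ctrl.get_obs(): the state, without advancing time (a new reading comes with each control period).
- ctrl.get_image(name): name is "scene" or "side" or "wrist"; returns a dict with "image" (400x640x3 uint8, red, green, blue), "fx", "fy", "cx", "cy" (pixels), "k1" (the pictures are not rectified: a ray, as slopes to the right and down, at radius r is drawn at 1 + k1 r^2 times it, then the intrinsics apply), "extrinsics" (4x4, takes a point from camera to world coordinates); the wrist camera has in their place "tool_from_camera" (4x4, takes a point from camera to tool coordinates, whose origin is the TCP and whose axes are the flange's). Camera axes: x right, y up, looking along -z (the intrinsics and any distortion apply to the point x, -y, -z); pixel columns grow to the right and rows downward; lengths in mm; the calibration is good to about 2 mm. A picture is of the moment at which its call begins: read the wrist's pose just before it. There is no depth.
- ctrl.close_job(): hands the job in; it is judged then, once.
The state is a dict: "t": time; "qpos": joint angles; "qvel": joint speeds; "joint_torque": joint torques, N m; "ee_pos": TCP position; "orientation": TCP orientation; "ft_force": force on the tool from outside, world axes, zero at the start; "moment": the same for the moment, N m; "width": finger opening in mm; "grasp_force": force on a finger pad.
Only numpy, scipy, OpenCV 4.12 (cv2) and the standard library are available. Lean on these libraries where they do the work, as an engineer would, in place of code of your own. Each camera call takes 0.05 s, during which the arm holds its last target. There are 200 camera calls.

## Working session

There is one attempt and no reset: what is moved stays moved. The work goes in short steps, Python scripts to look and compute and a tool call to move; the robot and the scene stay as the last step left them, time stands still between calls to the robot, and variables do not carry over. Pictures are saved under pics/ and viewed, at most 10 in all, crops included, and the job is handed in when it is done.

Besides the shell and the picture viewer there is one more tool, called after "Emit:" as name([rows], argument=value, ...), one row to a line, values as JSON. servo_tool: Moves the arm, as the interface text tells. Its arguments: {"type":"object","properties":{"increments":{"type":"array","items":{"type":"array","items":{"type":"number"}}}},"required":["increments"]}

```bash
mkdir -p pics
python3 - <<'E'
from workcell import ctrl
import cv2,pickle
o=ctrl.get_obs();print(o)
d={}
for n in("scene","side","wrist"):
    r=ctrl.get_image(n);d[n]=r;cv2.imwrite(f"pics/{n}0.png",r["image"][:,:,::-1]);print(n,{k:v for k,v in r.items() if k!="image"})
pickle.dump(d,open("d0.pkl","wb"))
E
```

```text
{'t': 0.0, 'qpos': array([-1.24203011e+00,  4.23829337e-01,  1.63067646e+00, -2.74258929e-05,
        1.08860395e+00, -1.90396019e-02]), 'qvel': array([-0.00047351, -0.00053626,  0.00214845,  0.00082037, -0.0011155 ,
       -0.00064634]), 'joint_torque': array([-9.37896657e-04, -5.44616389e+01, -2.73669112e+01,  6.44135498e-02,
        2.26947851e-02, -1.19013039e-04]), 'ee_pos': array([ 212.83804866, -587.05670727,  221.9142038 ]), 'orientation': array([-3.09273176e+00, -5.43343529e-01,  4.05076441e-04]), 'ft_force': array([-0.73347088, -0.32436316, -0.41802669]), 'moment': array([ 0.00714043,  0.01432844, -0.05006794]), 'grasp_force': 0.0, 'width': 87.74952260360821}
scene {'fx': 456.8712700589843, 'fy': 456.8712700589843, 'cx': 312.55513120673606, 'cy': 201.66903896265154, 'k1': -0.12268422625090766, 'extrinsics': array([[ 5.60488135e-01, -7.91601174e-01,  2.43352895e-01,
         6.47323399e+02],
       [ 8.28113359e-01,  5.32512666e-01, -1.75095762e-01,
        -2.22068954e+02],
       [ 9.01751171e-03,  2.99662881e-01,  9.54002538e-01,
         1.10550074e+03],
       [ 0.00000
[... 363 characters left out ...]
e-01,
         5.54654806e+02],
       [ 1.27233761e-02,  5.53225271e-01,  8.32934520e-01,
         1.10703960e+03],
       [ 0.00000000e+00,  0.00000000e+00,  0.00000000e+00,
         1.00000000e+00]])}
wrist {'fx': 289.9050555155439, 'fy': 289.9050555155439, 'cx': 320.6064833701431, 'cy': 202.2716624998931, 'k1': -0.03018110518588513, 'tool_from_camera': array([[-1.14053284e-04,  9.69676617e-01,  2.44391580e-01,
         6.54296620e+01],
       [ 9.99999992e-01,  1.24572033e-04, -2.75840271e-05,
        -5.32610586e-02],
       [-5.71919420e-05,  2.44391575e-01, -9.69676624e-01,
        -1.62838287e+02],
       [ 0.00000000e+00,  0.00000000e+00,  0.00000000e+00,
         1.00000000e+00]])}
```

View pics/scene0.png

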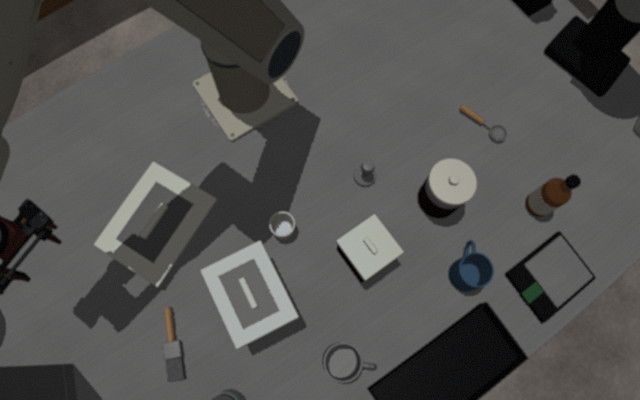

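View pics/side0.png

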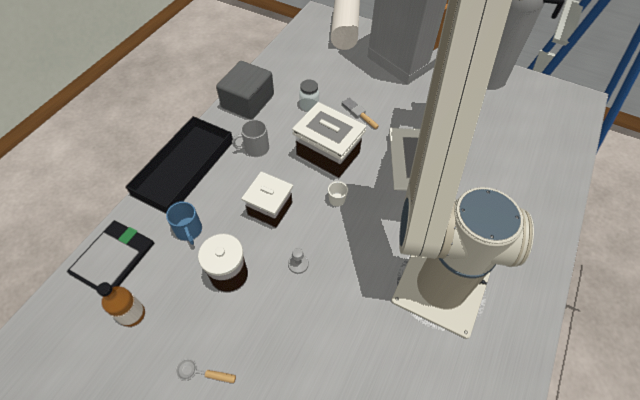

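Scene: the tub's lid has corners near (201,270), (263,243), (299,316) and (237,347), and the loose lid at about (155,225) is a look-alike. In the side view the tub lid is around (329,133).

```bash
cat > h.py <<'E'
import numpy as np,cv2
def proj(r,P,E=None):
    E=r["extrinsics"] if E is None else E
    c=(np.atleast_2d(P)-E[:3,3])@E[:3,:3]
    u=np.c_[c[:,0]/-c[:,2],-c[:,1]/-c[:,2]]; s=1+r["k1"]*(u**2).sum(1,keepdims=True)
    return u*s*[r["fx"],r["fy"]]+[r["cx"],r["cy"]]
def rect(p,z,a=92,b=72):
    c,s=np.cos(p[2]),np.sin(p[2]);q=np.array([[a,b],[a,-b],[-a,-b],[-a,b]])
    return np.c_[q@np.array([[c,s],[-s,c]])+p[:2],np.full(4,z)]
E
python3 - <<'E'
import pickle,cv2,numpy as np
from h import *
from scipy.optimize import least_squares
d=pickle.load(open("d0.pkl","rb"))
obs={"scene":np.array([[201,270],[263,243],[299,316],[237,347]],float),"side":np.array([[321,103],[366,130],[345,155],[293,130]],float)}
for n in obs:
    g=cv2.cvtColor(d[n]["image"],cv2.COLOR_RGB2GRAY);q=obs[n].astype(np.float32).reshape(-1,1,2).copy()
    cv2.cornerSubPix(g,q,(4,4),(-1,-1),(3,30,.01));print(n,q.reshape(-1,2).round(1).tolist());obs[n]=q.reshape(-1,2)
def res(p,z,ns):
    out=[]
    for n in ns:
        u=proj(d[n],rect(p,z)); 
        for w in obs[n]: out.append((u-w)[np.argmin(((u-w)**2).sum(1))])
    return np.ravel(out)
for ns in(["scene"],["side"],["scene","side"]):
  for z in(138,):
    best=min((least_squares(res,[x,-360,y],args=(z,ns),x_scale=[10,10,.1]) for y in np.arange(-1.5,1.6,.3) for x in(500,600)),key=lambda s:s.cost)
    print(ns,z,best.x,best.cost,best.fun.round(1))
p=best.x
ims=[]
for n,c in(("scene",(250,295)),("side",(330,135))):
    im=cv2.resize(d[n]["image"][c[1]-65:c[1]+65,c[0]-65:c[0]+65,::-1],None,fx=3,fy=3,interpolation=cv2.INTER_CUBIC)
    cv2.polylines(im,[((proj(d[n],rect(p,138))-[c[0]-65,c[1]-65])*3).astype(int)],True,(0,0,255),1)
    ims.append(im)
cv2.imwrite("pics/fit.png",np.hstack(ims))
E
```

```text
scene [[200.0, 269.70001220703125], [259.70001220703125, 239.6999969482422], [298.6000061035156, 316.1000061035156], [236.0, 348.5]]
side [[317.5, 101.30000305175781], [366.0, 130.0], [343.8999938964844, 156.89999389648438], [292.3999938964844, 129.0]]
['scene'] 138 [ 4.91101091e+02 -2.69017387e+02 -1.12750308e-01] 0.2848128391973563 [-0.5 -0.1  0.3 -0.4  0.1  0.1  0.1  0.3]
['side'] 138 [ 4.83708526e+02 -2.63167802e+02 -1.24480141e-01] 8.638653499079167 [ 1.1  1.8  1.2 -2.6 -1.9 -0.1 -0.3  1. ]
['scene', 'side'] 138 [ 4.89158331e+02 -2.68059141e+02 -1.15806927e-01] 18.20793245915631 [-0.5 -1.3  0.3 -1.3 -0.1 -0.8 -0.2 -0.8  0.   0.4  0.2 -4.5 -2.5 -2.
 -1.1 -0.4]
```

View pics/fit.png

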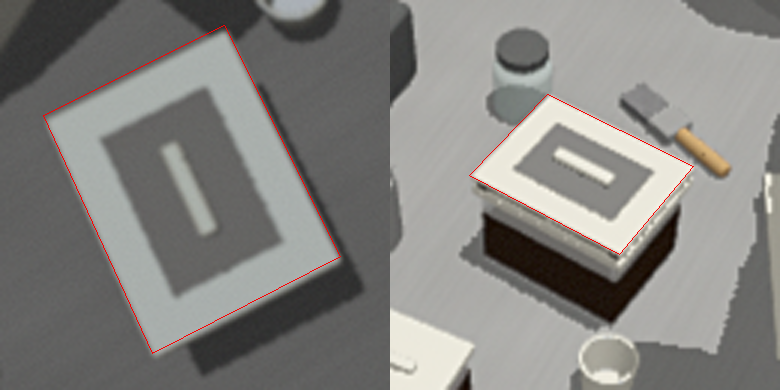

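The scene fit has sub-pixel residuals at the stated lid size. That gives a centre of about (490.5, -268.7) and a yaw of -0.114. I'll shut the fingers and go above the corner at (-78,-58), world (406,-317).

Emit:
servo_tool([
  [19.3, 27.0, 0, 0, 0, 0, -1],
  [19.3, 27.0, 0, 0, 0, 0, -1],
  [19.3, 27.0, 0, 0, 0, 0, -1],
  [19.3, 27.0, 0, 0, 0, 0, -1],
  [19.3, 27.0, 0, 0, 0, 0, -1],
  [19.3, 27.0, 0, 0, 0, 0, -1],
  [19.3, 27.0, 0, 0, 0, 0, -1],
  [19.3, 27.0, 0, 0, 0, 0, -1],
  [19.3, 27.0, 0, 0, 0, 0, -1],
  [19.3, 27.0, 0, 0, 0, 0, -1],
  [19.3, 27.0, 0, 0, 0, 0, -1],
  [19.3, 27.0, -4, 0, 0, 0, -1],
  [19.3, 27.0, -7, 0, 0, 0, -1],
  [19.3, 27.0, -7, 0, 0, 0, -1],
  [19.3, 27.0, -7, 0, 0, 0, -1],
  [19.3, 27.0, -7, 0, 0, 0, -1],
])

```text
t: 1.48
ee_pos: [406.0, -318.9, 153.7]
orientation: [3.094, 0.541, 0.001]
ft_force: [-0.3, 0.2, -0.2]
width: 0.3
grasp_force: 0.0
```

Run:
```python
from workcell import ctrl
from h import *
from scipy.spatial.transform import Rotation as R
o=ctrl.get_obs();r=ctrl.get_image("wrist")
T=np.eye(4);T[:3,:3]=R.from_rotvec(o["orientation"]).as_matrix();T[:3,3]=o["ee_pos"]
E=T@r["tool_from_camera"];im=r["image"][:,:,::-1].copy()
cv2.polylines(im,[proj(r,rect((490.5,-268.7,-.114),138),E).astype(int)],True,(0,0,255),1)
for P in rect((490.5,-268.7,-.114),138,78,58): cv2.circle(im,tuple(map(int,proj(r,P,E)[0])),3,(0,0,255),1)
cv2.imwrite("pics/w1.png",im)
```

```text
(no output)
```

View pics/w1.png

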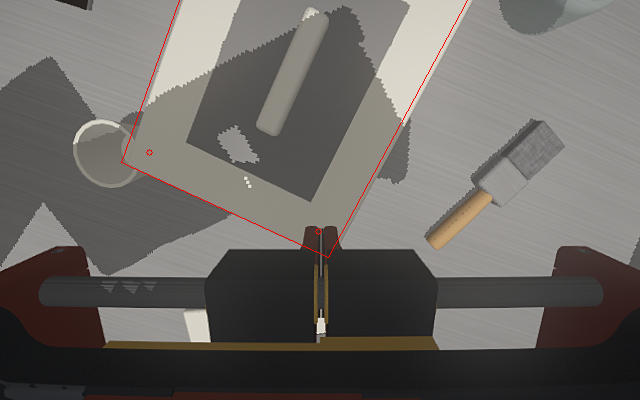

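The wrist view agrees with the fit: the outline matches the lid and the fingertips are at the near corner, about (320,232). Next I descend gently.

Emit:
servo_tool([
  [0, 0.1, -0.6, 0, 0, 0, -1],
  [0, 0.1, -1.2, 0, 0, 0, -1],
  [0, 0.1, -1.4, 0, 0, 0, -1],
  [0, 0.1, -1.5, 0, 0, 0, -1],
  [0, 0.1, -1.6, 0, 0, 0, -1],
  [0, 0.1, -1.7, 0, 0, 0, -1],
  [0, 0.1, -1.8, 0, 0, 0, -1],
  [0, 0.1, -1.8, 0, 0, 0, -1],
])

```text
t: 2.2
ee_pos: [406.0, -316.7, 136.0]
orientation: [3.094, 0.544, -0.0]
ft_force: [-5.0, 0.8, 13.7]
width: 0.1
grasp_force: 7.2
```

Emit:
servo_tool([
  [0, 0, -0.1, 0, 0, 0, -1],
  [0, 0, -0.2, 0, 0, 0, -1],
  [0, 0, -0.3, 0, 0, 0, -1],
  [0, 0, -0.4, 0, 0, 0, -1],
  [0, 0, -0.5, 0, 0, 0, -1],
  [0, 0, -0.6, 0, 0, 0, -1],
  [0, 0, -0.6, 0, 0, 0, -1],
])

```text
t: 2.78
ee_pos: [405.9, -317.1, 130.4]
orientation: [3.093, 0.544, -0.001]
ft_force: [-7.4, 0.5, 18.1]
width: 0.4
grasp_force: 9.4
```

Emit:
servo_tool([
  [0, 0, -0.1, 0, 0, 0, -1],
  [0, 0, -0.2, 0, 0, 0, -1],
  [0, 0, -0.2, 0, 0, 0, -1],
  [0, 0, -0.2, 0, 0, 0, -1],
])

```text
t: 3.12
ee_pos: [406.0, -317.2, 129.9]
orientation: [3.092, 0.544, 0.0]
ft_force: [-12.3, 4.3, 35.5]
width: 0.4
grasp_force: 17.9
```

Emit:
servo_tool([
  [0, 0, 3, 0, 0, 0, -1],
  [0, 0, 3, 0, 0, 0, -1],
  [15.5, -1.9, 3, 0, 0, 0, -1],
  [15.5, -1.9, 3, 0, 0, 0, -1],
  [15.5, -1.9, 3, 0, 0, 0, -1],
  [15.5, -1.9, 3, 0, 0, 0, -1],
  [15.5, -1.9, 3, 0, 0, 0, -1],
  [15.5, -1.9, 3, 0, 0, 0, -1],
  [15.5, -1.9, 2.4, 0, 0, 0, -1],
  [15.5, -1.9, 1.8, 0, 0, 0, -1],
  [15.5, -1.9, 1.4, 0, 0, 0, -1],
  [15.5, -1.9, 1.2, 0, 0, 0, -1],
  [15.5, -1.9, 1.0, 0, 0, 0, -1],
  [15.5, -1.9, 0.9, 0, 0, 0, -1],
  [15.5, -1.9, 0.8, 0, 0, 0, -1],
  [15.5, -1.9, 0.7, 0, 0, 0, -1],
  [15.5, -1.9, 0.6, 0, 0, 0, -1],
  [15.5, -1.9, 0.5, 0, 0, 0, -1],
  [15.5, -1.9, 0.4, 0, 0, 0, -1],
])

```text
t: 4.7
ee_pos: [559.5, -335.7, 132.3]
orientation: [-3.094, -0.543, 0.002]
ft_force: [-7.5, 1.6, 15.6]
width: 0.6
grasp_force: 7.5
```

Emit:
servo_tool([
  [0, 0, -0.1, 0, 0, 0, -1],
  [0, 0, -0.2, 0, 0, 0, -1],
  [0, 0, -0.3, 0, 0, 0, -1],
  [0, 0, -0.3, 0, 0, 0, -1],
])

```text
t: 5.03
ee_pos: [559.7, -335.9, 129.7]
orientation: [-3.094, -0.543, 0.002]
ft_force: [-8.0, 1.8, 16.0]
width: 0.5
grasp_force: 8.0
```

Emit:
servo_tool([
  [0, 0, -0.1, 0, 0, 0, -1],
  [0, 0, -0.15, 0, 0, 0, -1],
  [0, 0, -0.15, 0, 0, 0, -1],
  [0, 0, -0.15, 0, 0, 0, -1],
])

```text
t: 5.37
ee_pos: [559.7, -336.0, 129.5]
orientation: [3.094, 0.543, -0.001]
ft_force: [-10.9, 4.9, 25.4]
width: 0.6
grasp_force: 12.8
```

Corner B has stopped at about 25 N. Next is A.

Emit:
servo_tool([
  [0, 0, 3, 0, 0, 0, -1],
  [0, 0, 3, 0, 0, 0, -1],
  [1.3, 11.5, 3, 0, 0, 0, -1],
  [1.3, 11.5, 3, 0, 0, 0, -1],
  [1.3, 11.5, 3, 0, 0, 0, -1],
  [1.3, 11.5, 3, 0, 0, 0, -1],
  [1.3, 11.5, 3, 0, 0, 0, -1],
  [1.3, 11.5, 2.4, 0, 0, 0, -1],
  [1.3, 11.5, 1.8, 0, 0, 0, -1],
  [1.3, 11.5, 1.4, 0, 0, 0, -1],
  [1.3, 11.5, 1.2, 0, 0, 0, -1],
  [1.3, 11.5, 1.0, 0, 0, 0, -1],
  [1.3, 11.5, 0.9, 0, 0, 0, -1],
  [1.3, 11.5, 0.8, 0, 0, 0, -1],
  [1.3, 11.5, 0.7, 0, 0, 0, -1],
  [1.3, 11.5, 0.6, 0, 0, 0, -1],
  [1.3, 11.5, 0.5, 0, 0, 0, -1],
  [1.3, 11.5, 0.4, 0, 0, 0, -1],
  [1.3, 11.5, 0.3, 0, 0, 0, -1],
  [1.3, 11.5, 0.2, 0, 0, 0, -1],
])

```text
t: 7.03
ee_pos: [574.1, -221.2, 129.5]
orientation: [-3.094, -0.541, -0.001]
ft_force: [-4.0, 4.0, 17.0]
width: 0.7
grasp_force: 8.2
```

Emit:
servo_tool([
  [0, 0, -0.05, 0, 0, 0, -1],
  [0, 0, -0.1, 0, 0, 0, -1],
  [0, 0, -0.1, 0, 0, 0, -1],
])

```text
t: 7.28
ee_pos: [574.2, -221.2, 129.2]
orientation: [-3.094, -0.541, -0.001]
ft_force: [-5.8, 5.0, 21.7]
width: 0.3
grasp_force: 10.5
```

Emit:
servo_tool([
  [0, 0, -0.05, 0, 0, 0, -1],
  [0, 0, -0.05, 0, 0, 0, -1],
])

```text
t: 7.45
ee_pos: [574.2, -221.2, 129.2]
orientation: [-3.094, -0.541, -0.001]
ft_force: [-7.2, 5.8, 25.5]
width: 0.2
grasp_force: 12.2
```

Emit:
servo_tool([
  [0, 0, 3, 0, 0, 0, -1],
  [0, 0, 3, 0, 0, 0, -1],
  [-15.5, 1.8, 3, 0, 0, 0, -1],
  [-15.5, 1.8, 3, 0, 0, 0, -1],
  [-15.5, 1.8, 3, 0, 0, 0, -1],
  [-15.5, 1.8, 3, 0, 0, 0, -1],
  [-15.5, 1.8, 3, 0, 0, 0, -1],
  [-15.5, 1.8, 3, 0, 0, 0, -1],
  [-15.5, 1.8, 2.4, 0, 0, 0, -1],
  [-15.5, 1.8, 1.8, 0, 0, 0, -1],
  [-15.5, 1.8, 1.4, 0, 0, 0, -1],
  [-15.5, 1.8, 1.2, 0, 0, 0, -1],
  [-15.5, 1.8, 1.0, 0, 0, 0, -1],
  [-15.5, 1.8, 0.9, 0, 0, 0, -1],
  [-15.5, 1.8, 0.8, 0, 0, 0, -1],
  [-15.5, 1.8, 0.7, 0, 0, 0, -1],
  [-15.5, 1.8, 0.6, 0, 0, 0, -1],
  [-15.5, 1.8, 0.5, 0, 0, 0, -1],
  [-15.5, 1.8, 0.4, 0, 0, 0, -1],
  [-15.5, 1.8, 0.3, 0, 0, 0, -1],
])

```text
t: 9.12
ee_pos: [419.7, -202.5, 130.1]
orientation: [-3.094, -0.544, 0.0]
ft_force: [-4.0, 2.5, 13.0]
width: 0.9
grasp_force: 6.7
```

Emit:
servo_tool([
  [0, 0, -0.1, 0, 0, 0, -1],
  [0, 0, -0.15, 0, 0, 0, -1],
  [0, 0, -0.15, 0, 0, 0, -1],
])

```text
t: 9.37
ee_pos: [419.6, -202.4, 128.5]
orientation: [-3.094, -0.544, 0.0]
ft_force: [-3.6, 1.7, 12.5]
width: 0.5
grasp_force: 6.1
```

Emit:
servo_tool([
  [0, 0, -0.05, 0, 0, 0, -1],
  [0, 0, -0.05, 0, 0, 0, -1],
])

```text
t: 9.53
ee_pos: [419.7, -202.5, 128.3]
orientation: [-3.094, -0.544, 0.0]
ft_force: [-3.8, 2.3, 16.3]
width: 0.7
grasp_force: 8.0
```

Emit:
servo_tool([
  [0, 0, -0.05, 0, 0, 0, -1],
  [0, 0, -0.1, 0, 0, 0, -1],
  [0, 0, -0.1, 0, 0, 0, -1],
])

```text
t: 9.78
ee_pos: [419.7, -202.5, 128.2]
orientation: [-3.094, -0.544, 0.0]
ft_force: [-7.0, 4.9, 28.4]
width: 0.7
grasp_force: 14.3
```

All four corners are down. I'll make a second verification pass at C, B and A, around 20 N each.

Emit:
servo_tool([
  [0, 0, 2, 0, 0, 0, -1],
  [0, 0, 2, 0, 0, 0, -1],
  [-1.3, -11.5, 2, 0, 0, 0, -1],
  [-1.3, -11.5, 2, 0, 0, 0, -1],
  [-1.3, -11.5, 2, 0, 0, 0, -1],
  [-1.3, -11.5, 2, 0, 0, 0, -1],
  [-1.3, -11.5, 2, 0, 0, 0, -1],
  [-1.3, -11.5, 1.4, 0, 0, 0, -1],
  [-1.3, -11.5, 0.9, 0, 0, 0, -1],
  [-1.3, -11.5, 0.6, 0, 0, 0, -1],
  [-1.3, -11.5, 0.4, 0, 0, 0, -1],
  [-1.3, -11.5, 0.3, 0, 0, 0, -1],
  [-1.3, -11.5, 0.2, 0, 0, 0, -1],
  [-1.3, -11.5, 0.1, 0, 0, 0, -1],
  [-1.3, -11.5, 0.05, 0, 0, 0, -1],
  [-1.3, -11.5, 0.05, 0, 0, 0, -1],
])

```text
t: 11.12
ee_pos: [406.1, -316.9, 128.3]
orientation: [-3.093, -0.544, -0.0]
ft_force: [-2.1, 4.9, 13.1]
width: 0.4
grasp_force: 6.5
```

Emit:
servo_tool([
  [0, 0, 2, 0, 0, 0, -1],
  [0, 0, 2, 0, 0, 0, -1],
  [15.5, -1.8, 2, 0, 0, 0, -1],
  [15.5, -1.8, 2, 0, 0, 0, -1],
  [15.5, -1.8, 2, 0, 0, 0, -1],
  [15.5, -1.8, 2, 0, 0, 0, -1],
  [15.5, -1.8, 2, 0, 0, 0, -1],
  [15.5, -1.8, 2, 0, 0, 0, -1],
  [15.5, -1.8, 1.4, 0, 0, 0, -1],
  [15.5, -1.8, 0.9, 0, 0, 0, -1],
  [15.5, -1.8, 0.6, 0, 0, 0, -1],
  [15.5, -1.8, 0.4, 0, 0, 0, -1],
  [15.5, -1.8, 0.3, 0, 0, 0, -1],
  [15.5, -1.8, 0.2, 0, 0, 0, -1],
  [15.5, -1.8, 0.1, 0, 0, 0, -1],
  [15.5, -1.8, 0, 0, 0, 0, -1],
  [15.5, -1.8, -0.05, 0, 0, 0, -1],
  [15.5, -1.8, -0.05, 0, 0, 0, -1],
])

```text
t: 12.62
ee_pos: [560.9, -335.8, 128.5]
orientation: [3.094, 0.543, 0.0]
ft_force: [-5.7, 2.4, 10.9]
width: 0.4
grasp_force: 6.0
```

Emit:
servo_tool([
  [0, 0, 2, 0, 0, 0, -1],
  [0, 0, 2, 0, 0, 0, -1],
  [1.3, 11.5, 2, 0, 0, 0, -1],
  [1.3, 11.5, 2, 0, 0, 0, -1],
  [1.3, 11.5, 2, 0, 0, 0, -1],
  [1.3, 11.5, 2, 0, 0, 0, -1],
  [1.3, 11.5, 2, 0, 0, 0, -1],
  [1.3, 11.5, 1.4, 0, 0, 0, -1],
  [1.3, 11.5, 0.9, 0, 0, 0, -1],
  [1.3, 11.5, 0.6, 0, 0, 0, -1],
  [1.3, 11.5, 0.4, 0, 0, 0, -1],
  [1.3, 11.5, 0.3, 0, 0, 0, -1],
  [1.3, 11.5, 0.2, 0, 0, 0, -1],
  [1.3, 11.5, 0.1, 0, 0, 0, -1],
  [1.3, 11.5, 0, 0, 0, 0, -1],
  [1.3, 11.5, 0, 0, 0, 0, -1],
])

```text
t: 13.95
ee_pos: [573.7, -221.2, 128.3]
orientation: [3.094, 0.543, -0.001]
ft_force: [-6.2, 0.9, 14.6]
width: 0.5
grasp_force: 7.0
```

Emit:
servo_tool([
  [0, 0, -0.05, 0, 0, 0, -1],
  [0, 0, -0.1, 0, 0, 0, -1],
  [0, 0, -0.1, 0, 0, 0, -1],
])

```text
t: 14.2
ee_pos: [573.8, -221.3, 128.2]
orientation: [3.094, 0.543, -0.0]
ft_force: [-8.4, 1.1, 21.8]
width: 0.4
grasp_force: 10.6
```

Emit:
servo_tool([
  [0, 0, 2, 0, 0, 0, -1],
  [0, 0, 2, 0, 0, 0, -1],
  [-1.3, -11.5, 2, 0, 0, 0, -1],
  [-1.3, -11.5, 2, 0, 0, 0, -1],
  [-1.3, -11.5, 2, 0, 0, 0, -1],
  [-1.3, -11.5, 2, 0, 0, 0, -1],
  [-1.3, -11.5, 2, 0, 0, 0, -1],
  [-1.3, -11.5, 1.4, 0, 0, 0, -1],
  [-1.3, -11.5, 0.9, 0, 0, 0, -1],
  [-1.3, -11.5, 0.6, 0, 0, 0, -1],
  [-1.3, -11.5, 0.4, 0, 0, 0, -1],
  [-1.3, -11.5, 0.3, 0, 0, 0, -1],
  [-1.3, -11.5, 0.2, 0, 0, 0, -1],
  [-1.3, -11.5, 0.1, 0, 0, 0, -1],
  [-1.3, -11.5, 0.05, 0, 0, 0, -1],
  [-1.3, -11.5, 0, 0, 0, 0, -1],
  [-1.3, -11.5, 0, 0, 0, 0, -1],
])

```text
t: 15.62
ee_pos: [561.0, -334.2, 128.3]
orientation: [-3.093, -0.545, 0.0]
ft_force: [-8.3, 7.4, 20.9]
width: 0.1
grasp_force: 10.5
```

Emit:
servo_tool([
  [0, 0, 2, 0, 0, 0, -1],
  [0, 0, 2, 0, 0, 0, -1],
  [-15.5, 1.8, 2, 0, 0, 0, -1],
  [-15.5, 1.8, 2, 0, 0, 0, -1],
  [-15.5, 1.8, 2, 0, 0, 0, -1],
  [-15.5, 1.8, 2, 0, 0, 0, -1],
  [-15.5, 1.8, 2, 0, 0, 0, -1],
  [-15.5, 1.8, 2, 0, 0, 0, -1],
  [-15.5, 1.8, 1.4, 0, 0, 0, -1],
  [-15.5, 1.8, 0.9, 0, 0, 0, -1],
  [-15.5, 1.8, 0.6, 0, 0, 0, -1],
  [-15.5, 1.8, 0.4, 0, 0, 0, -1],
  [-15.5, 1.8, 0.3, 0, 0, 0, -1],
  [-15.5, 1.8, 0.2, 0, 0, 0, -1],
  [-15.5, 1.8, 0.1, 0, 0, 0, -1],
  [-15.5, 1.8, 0.05, 0, 0, 0, -1],
  [-15.5, 1.8, 0.05, 0, 0, 0, -1],
])

```text
t: 17.03
ee_pos: [406.7, -317.4, 128.2]
orientation: [-3.094, -0.544, -0.001]
ft_force: [-6.7, 7.0, 25.4]
width: 0.4
grasp_force: 13.1
```

All corners read 128.2–128.3 mm at 20–28 N, so the lid is level. I'll retreat straight up and check.

Emit:
servo_tool([
  [0, 0, 3, 0, 0, 0, -1],
  [0, 0, 6, 0, 0, 0, -1],
  [0, 0, 9, 0, 0, 0, -1],
  [-8, -12, 9, 0, 0, 0, -1],
  [-8, -12, 9, 0, 0, 0, -1],
  [-8, -12, 9, 0, 0, 0, -1],
  [-8, -12, 9, 0, 0, 0, -1],
  [-8, -12, 9, 0, 0, 0, -1],
  [-8, -12, 9, 0, 0, 0, -1],
])

```text
t: 17.78
ee_pos: [325.7, -438.1, 215.8]
orientation: [-3.094, -0.54, -0.0]
ft_force: [-0.1, -1.0, -0.5]
width: 0.2
grasp_force: 0.0
```

Run:
```python
from workcell import ctrl
from h import *
print(ctrl.get_obs()["ft_force"])
ims=[]
for n,c in(("scene",(250,295)),("side",(330,135))):
    r=ctrl.get_image(n)
    im=cv2.resize(r["image"][c[1]-65:c[1]+65,c[0]-65:c[0]+65,::-1],None,fx=3,fy=3,interpolation=cv2.INTER_CUBIC)
    cv2.polylines(im,[((proj(r,rect((490.5,-268.7,-.114),128))-[c[0]-65,c[1]-65])*3).astype(int)],True,(0,0,255),1)
    ims.append(im)
cv2.imwrite("pics/end.png",np.hstack(ims))
```

```text
[-0.13057848 -0.96949752 -0.52576776]
```

View pics/end.png

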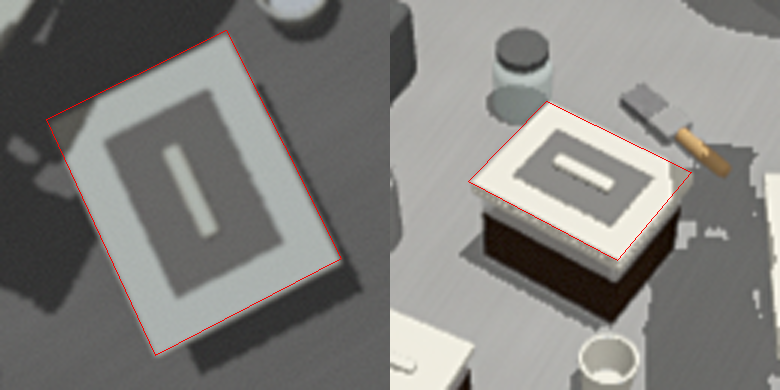

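In both views the lid sits flush and matches the outline drawn for 128 mm, with no gap at the rim.

```bash
python3 -c "
from workcell import ctrl
print(ctrl.close_job())"
```

```text
the job is handed in; nothing more can be done
None
```

The lid is pressed fully home and level: all four corners stopped at 128.2–128.3 mm, close to the 128 mm expected. Presses were mostly 20–28 N with one brief 35 N at the first corner (above the 15–25 N asked, well under the 80 N crack limit), I kept clear of the other two containers, and the job was handed in at about 18 s.

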